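# Turn the cart wheel until its valve is at the top

## Robot

A 6-joint arm with a two-finger parallel gripper is mounted at the origin on the work surface. World frame = base frame: x ahead of the robot, y to its left, z up, the work surface at z = 0. Lengths are in m, angles in rad, forces in N, time in s.
With the tool pointing down it reaches from about 0.3 to 0.95 m from the base axis. Payload 3.1 kg.
Tool frame: the origin (TCP) lies at the very end of the fingers, on their centre line; the grasp point (between the pads) lies arm.pinch_z behind it (arm.pinch_z is the distance from the TCP to the grasp point, in m); z points along the fingers, y is the line along which they close (so a half turn about z gives the same grasp; the last joint's range is limited). The gripper opens to 85 mm and grips with 20 to 120 N. Pads are 22 mm wide; open, the fingers measure 114 mm over their backs; the gripper's body (76 mm by 85 mm) begins 54 mm behind the grasp point. The pads swing forward as they close: fully open they stand 13 mm farther back than shut.
Start: joints at [-1.345, 0.308, 1.634, -0, 1.2, -0.07], TCP at [0.182, -0.598, 0.231] pointing down, gripper open.
Joint ranges: [-3.06, 3.06], [-0.79, 1.96], [0.05, 2.63], [-1.19, 4.34], [0.05, 2.64], [-2.94, 2.94]. Speed limits (rad/s): [2.79, 2.79, 3.14, 3.14, 3.14, 3.14].

## Interface

Orientations are given as a 3x3 rotation matrix whose columns are the frame's x, y, z axes.
In Python, from station import arm gives the robot as it stands. The module is installed in compiled form; this text tells all that it offers.
- The arm moves only by the tool jog_arm, never from a script. Its arguments are lists of equal length, an entry for each row: "travel": the shift along the world's x, y, z in mm, a list of three; "turn": the turn, a rotation vector about the world's x, y, z in rad, a list of three; "gripper": the opening in per cent of the stroke, from 0 (shut) to 100 (fully open). In form: {"travel": [[x, y, z], ...], "turn": [[rx, ry, rz], ...], "gripper": [gripper, ...]}. A call has 1 to 10 rows; each row shifts and turns the commanded pose from where the row before left it; what a row does not reach is not made up. A row lasts 1/8 s, in which the tool goes at most 62.5 mm and 10.7 degrees, less where a joint would pass 70% of its speed; a pose out of reach is approached as far as the arm can. A call is refused whole if a number of a shift passes 62.5 or a number of a turn 0.188, either way. A call with a gripper value outside its range is refused whole. The fingers move at their own pace and stop on an object; "squeeze" is the grip in N (left out, the last holds). Time passes only in rows, so rows that do not move let the fingers close. It gives the time, the measured TCP pose, the force, the opening and the grip force at its end, in the units of the state.
- arm.get_obs(): the state, without advancing time (a new reading comes with each control period).
- arm.get_image(name): name is "scene" or "side" or "wrist"; returns a dict with "image" (480x640x3 uint8, blue, green, red), "vertical_fov" (degrees; the focal length in pixels is half the picture's height over the tangent of half this angle, whatever the lens; pixels are square), "cx", "cy" (the principal point, pixels), "dist" ([k1, k2, p1, p2, k3] as OpenCV has them; the pictures are not rectified), "R" (3x3) and "t" (3): a world point X has camera coordinates R X + t; the wrist camera has in their place "T_tool_cam" (4x4, takes a point from camera to tool coordinates, whose origin is the TCP and whose axes are the flange's). Camera axes: x right, y down, z forward; pixel columns grow to the right and rows downward; lengths in m; the calibration is good to about 2 mm. A picture is of the moment at which its call begins: read the wrist's pose just before it. There is no depth.
- arm.finish_job(): hands the job in; it is judged then, once.
Trained networks look in a picture, given as the dict that the camera call returned (one of the last four; its "shot" number tells which), for a name from the list of things; names that differ only in an ending like _2 or _b are one class to them, and where a whole thing is asked for, a point or a joint stands for the part that bears it (a point fixed in the world has none). Each returns a list of dicts, best first, with "conf" (0 to 1); they miss things now and then, are a little off and sometimes report something else, mostly with a low value. They report only what shows in the picture. A call takes as long as a camera call.
- arm.masks_of(target, picture): "region" (480x640 bool, what is visible of it) and "location" ([column, row] in pixels, amid what is visible of it).
- arm.tip_of(target, picture): "location" ([column, row] in pixels: a listed point, or the origin of a listed thing).
The state is a dict: "clock": time; "joints": joint angles; "joint_velocities": joint speeds; "effort": joint torques, N m; "tcp_pos": TCP position; "ee_rot": TCP orientation; "force": force on the tool from outside, world axes, zero at the start; "torque": the same for the moment, N m; "grip_width": finger opening in m; "finger_force": force on a finger pad.
Only numpy, scipy, OpenCV 4.12 (cv2) and the standard library are available. Lean on these libraries where they do the work, as an engineer would, in place of code of your own. Each camera call takes 0.05 s, during which the arm holds its last target. There are 200 camera calls.

## Task

Turn the cart wheel on its stand by gently pushing its white spokes round with the fingertips, one after another as needed, until the red-capped valve stem stands straight up at twelve o'clock, right above the hub, and leave it at rest there. The black tyre and green rim are freshly coated, so do not touch them. Do not set the wheel spinning, lift or shift the stand, or disturb the tin, the jar and the brush around it.

Things in the scene. Friction and masses are not known exactly. Their poses are not given: they have to be found in the camera images.
- wheel (a joint): Wheel angle, rad. 0 (or a whole turn, 6.283) = valve straight above the hub. Grows clockwise seen from the robot's side: valve up, then to the stand's -y side, down, +y side. Starts between 1.4 and 4.9; turns either way over a full turn. The hub drags (0.12 N m, about 2 N on a spoke 60 mm from the axle): the wheel stays where it is left and hardly coasts when pushed slowly; whole wheel about 0.75 kg.
- axle (a point): Wheel centre, 175 mm above the bench, on the axle line in the tyre's middle plane. Axes are the stand's: x along the axle away from the robot, y left as the robot sees it, z up. The hub, 42 mm in diameter, reaches 42 mm and the axle end 44 mm in front of it (-x). Nothing else stands in front of the wheel.
- valve (a point): Middle of the red valve cap, in the tyre's middle plane, 90.5 mm from the axle line; turns with the wheel, its z axis points from the hub outward through the valve. The brass stem (7 mm thick) stands inward from the rim; its red cap, 13 mm in diameter, lies 84 to 97 mm from the axle line, halfway between two spokes.
- spokes: Six straight white round spokes, 8 mm thick, 60 degrees apart: 30, 90, 150, 210, 270, 330 degrees from the valve. Each slopes from 34 mm in front (-x) of the tyre's middle plane at 19 mm from the axle line to 6 mm in front at 110 mm (21 mm in front at 60 mm). The gaps between are open right through. Origin at the wheel's centre, turns with the wheel.
- tyre: Black tyre, 300 mm outer diameter, 32 mm wide along the axle, 16 mm either side of the middle plane, with a green rim inside it whose inner edge is 107 mm from the axle line. Freshly coated: not to be touched. Origin at the wheel's centre.
- stand: Loose one-sided stand, about 5 kg: dark steel base plate 14 mm thick (x -90 to +130, y -120 to +120 mm from its origin) and a blue post 30 mm square, 190 mm high, 70 to 100 mm beyond the tyre's middle plane (+x), which holds the axle. Origin on the bench under the wheel's centre; x along the axle away from the robot (yaw up to 0.25 rad either way), z up.
- tin: Closed paint tin, about 100 mm in diameter and 115 mm tall, beside the stand; origin under its centre. Bystander.
- jar: Amber jar with black lid, 80 mm in diameter, 100 mm tall, on the other side of the stand; origin under its centre. Bystander.
- brush: Paint brush about 200 mm long lying on the bench between robot and stand, about 20 mm high; its origin is near its middle, underneath. Bystander.

How it is judged:
By the outcome, as a careful person would: the job done as asked, in the order asked, and still so for the second after the job is handed in, with the robot touching nothing.
It also fails if it takes over 69 s, if anything falls off the work surface, if the arm or the gripper's body presses on something with over 40 N, if the wrist force passes 120 N, or if a joint passes its speed limit or range.

## Working session

There is one attempt and no reset: what is moved stays moved. The work goes in short steps, Python scripts to look and compute and a tool call to move; the robot and the scene stay as the last step left them, time stands still between calls to the robot, and variables do not carry over. Pictures are saved under pics/ and viewed, at most 10 in all, crops included, and the job is handed in when it is done.

Besides the shell and the picture viewer there is one more tool, called after "Emit:" as name(argument=value, ...), one argument or row to a line, values as JSON. jog_arm: Moves the arm, as the interface text tells. Its arguments: {"type":"object","properties":{"travel":{"type":"array","items":{"type":"array","items":{"type":"number"}}},"turn":{"type":"array","items":{"type":"array","items":{"type":"number"}}},"gripper":{"type":"array","items":{"type":"number"}},"squeeze":{"type":"number"}},"required":["travel","turn","gripper"]}

```bash
mkdir -p pics
cat > h.py <<'E'
import numpy as np, cv2
from station import arm
def K(p):
    f=240/np.tan(np.radians(p["vertical_fov"])/2)
    return np.array([[f,0,p["cx"]],[0,f,p["cy"]],[0,0,1]])
def ray(p,px):
    u=cv2.undistortPoints(np.array([[px]],float),K(p),np.array(p["dist"],float))[0,0]
    R=np.array(p["R"]);t=np.array(p["t"])
    return -R.T@t, R.T@np.array([u[0],u[1],1])
def atz(p,px,z):
    c,d=ray(p,px); return c+d*(z-c[2])/d[2]
def tri(obs):
    A=np.zeros((3,3));b=np.zeros(3)
    for p,px in obs:
        c,d=ray(p,px);d=d/np.linalg.norm(d);M=np.eye(3)-np.outer(d,d);A+=M;b+=M@c
    return np.linalg.solve(A,b)
def proj(p,X):
    r,_=cv2.Rodrigues(np.array(p["R"],float))
    return cv2.projectPoints(np.array(X,float).reshape(-1,1,3),r,np.array(p["t"],float),K(p),np.array(p["dist"],float))[0][:,0]
E
cat > l.py <<'E'
from h import *
np.set_printoptions(precision=4,suppress=True)
P={n:arm.get_image(n) for n in("scene","side")}
for n,p in P.items():
    cv2.imwrite(f"pics/{n}0.png",p["image"])
    print(n,"cam",-np.array(p["R"]).T@p["t"])
L={}
for t in["axle","valve","stand","tyre","tin","jar","brush"]:
    for n,p in P.items():
        r=arm.tip_of(t,p)
        if r:
            L[t,n]=r[0]["location"]; print(t,n,[(np.round(q["location"],1),round(q["conf"],2)) for q in r[:2]])
    if (t,"scene") in L and (t,"side") in L: print("  3D",tri([(P[n],L[t,n]) for n in P]))
    for n in P:
        if (t,n) in L: print("   z=0/.175",n,atz(P[n],L[t,n],.175 if t in("axle","tyre") else 0))
print(arm.pinch_z,arm.get_obs()["ee_rot"])
E
python3 l.py; python3 -c "
import cv2,numpy as np
"
```

```text
scene cam [ 1.2044 -0.0399  1.0107]
side cam [0.4728 0.7126 0.8304]
axle scene [(array([323.3, 243.8]), 0.7)]
axle side [(array([304., 227.]), 0.78)]
  3D [ 0.5794 -0.0031  0.1771]
   z=0/.175 scene [ 0.5751 -0.0044  0.175 ]
   z=0/.175 side [ 0.5813 -0.0026  0.175 ]
valve scene [(array([282.2, 264.5]), 0.66)]
valve side [(array([306.6, 216.4]), 0.58)]
  3D [ 0.5874 -0.0789  0.1349]
   z=0/.175 scene [ 0.4921 -0.085   0.    ]
   z=0/.175 side [ 0.6097 -0.2323  0.    ]
stand scene [(array([330.4, 297.6]), 0.94)]
stand side [(array([304.2, 287.5]), 0.85)]
  3D [0.5826 0.0072 0.0119]
   z=0/.175 scene [0.5781 0.0095 0.    ]
   z=0/.175 side [ 0.5822 -0.0059  0.    ]
tyre side [(array([302.9, 224.7]), 0.64)]
   z=0/.175 side [ 0.5843 -0.0087  0.175 ]
tin scene [(array([445. , 285.1]), 0.95)]
tin side [(array([298.2, 391.4]), 0.83)]
  3D [0.5602 0.2409 0.003 ]
   z=0/.175 scene [0.5626 0.2443 0.    ]
   z=0/.175 side [0.5572 0.2353 0.    ]
jar scene [(array([188.4, 291.6]), 0.66)]
jar side [(array([337. , 207.5]), 0.59)]
  3D [ 0.5423 -0.2787 -0.005 ]
   z=0/.175 scene [ 0.5486 -0.2757  0.    ]
   z=0/.175 side [ 0.54   -0.2763  0.    ]
brush scene [(array([337.7, 226.9]), 0.82)]
brush side [(array([391.1, 308.9]), 0.79)]
  3D [0.4015 0.0349 0.0068]
   z=0/.175 scene [0.3992 0.0368 0.    ]
   z=0/.175 side [0.3988 0.0265 0.    ]
0.0187 [[ 0.9566  0.2915 -0.    ]
 [ 0.2915 -0.9566  0.    ]
 [ 0.     -0.     -1.    ]]
```

View pics/scene0.png

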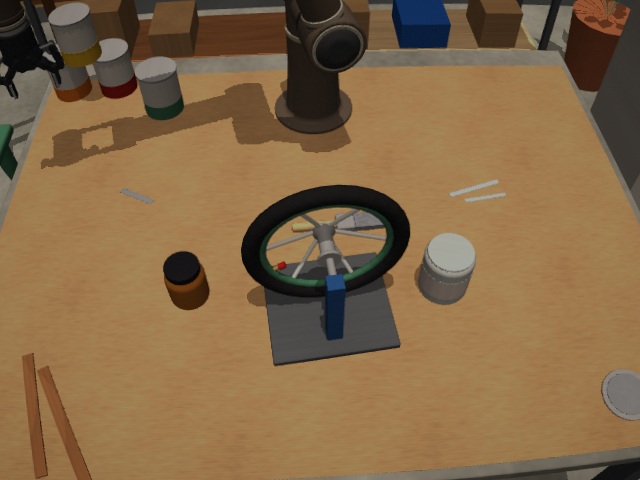

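View pics/side0.png

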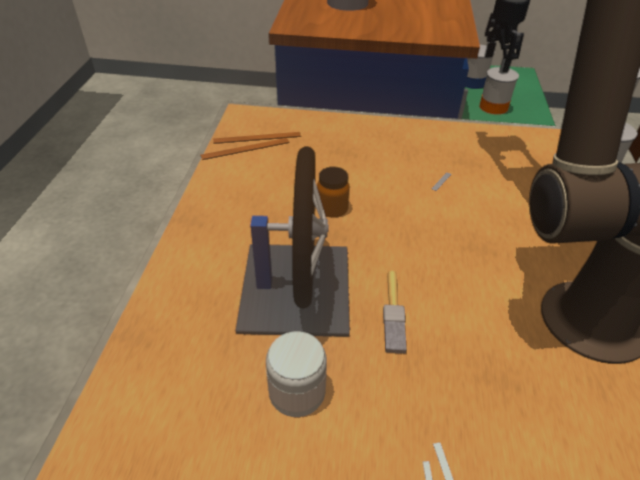

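The scene view shows the red valve at (282,266), on the robot's right (-y) and below the hub. The brush is at about (338,226), the tin at (445,270) and the jar at (187,280). The side view agrees. Next I'll fit the wheel pose and angle.

```bash
cat > fit.py <<'E'
from h import *
from scipy.optimize import minimize
np.set_printoptions(precision=4,suppress=True)
def Rz(a): return np.array([[np.cos(a),-np.sin(a),0],[np.sin(a),np.cos(a),0],[0,0,1]])
a=np.linspace(0,2*np.pi,60,endpoint=False)
circ=np.vstack([np.c_[0*a+x,r*np.cos(a),r*np.sin(a)] for x,r in((-.016,.142),(.016,.142),(-.008,.15),(.008,.15))])
if __name__=="__main__":
    P=[arm.get_image(n) for n in("scene","side")]; H=[];W=[]
    for p in P:
        m=arm.masks_of("tyre",p)[0]["region"].astype(np.uint8)
        n,l,s,_=cv2.connectedComponentsWithStats(m); m=(l==1+s[1:,4].argmax()).astype(np.uint8)
        h=cv2.convexHull(cv2.findNonZero(m))[:,0].astype(float); H.append(h)
    def fill(h):
        im=np.zeros((480*4,640*4),np.uint8); cv2.fillConvexPoly(im,np.round(h*4).astype(np.int32),1); return im
    F=[fill(h) for h in H]
    def cost(v):
        X=np.array([v[0],v[1],.175])+circ@Rz(v[2]).T; c=0
        for p,f in zip(P,F):
            g=fill(cv2.convexHull(proj(p,X).astype(np.float32))[:,0]); c+=1-(f&g).sum()/(f|g).sum()
        return c
    best=min((minimize(cost,[.58,-.003,y],method="Nelder-Mead",options=dict(initial_simplex=[[.58,-.003,y],[.59,-.003,y],[.58,.006,y],[.58,-.003,y+.08]])) for y in(-.15,0,.15)),key=lambda r:r.fun)
    print(best.x,best.fun); np.save("pose.npy",best.x)
    v=best.x
    hand={0:[(274,359),(398,346)]}
    c=[atz(P[0],q,.014) for q in hand[0]]; d=c[1]-c[0]; print("base edge",c,"len",np.hypot(*d[:2]),"yaw",np.arctan2(-d[0],d[1]))
    n=Rz(v[2])[:,0]; O=np.array([v[0],v[1],.175])
    for p in P:
        # red blob
        hsv=cv2.cvtColor(p["image"],cv2.COLOR_BGR2HSV)
        X0=proj(p,[O])[0]
        m=(((hsv[...,0]<6)|(hsv[...,0]>174))&(hsv[...,1]>180)&(hsv[...,2]>90)).astype(np.uint8)
        Y,Xc=np.mgrid[:480,:640]; m[np.hypot(Y-X0[1],Xc-X0[0])>85]=0
        if m.sum()<5: print("no red"); continue
        q=np.array([Xc[m>0].mean(),Y[m>0].mean()])
        cc,dd=ray(p,q); w=Rz(v[2]).T@(cc+dd*((O-cc)@n)/(dd@n)-O)
        print("red",q,m.sum(),"local",w,"r",np.hypot(*w[1:]),"angle deg",np.degrees(np.arctan2(-w[1],w[2]))%360)
E
python3 fit.py
```

```text
[ 0.5792 -0.0007  0.106 ] 0.06655365032093263
base edge [array([ 0.7136, -0.1031,  0.014 ]), array([0.7006, 0.1281, 0.014 ])] len 0.23157843653247798 yaw 0.056190721618095844
red [281.4146 265.1707] 41 local [ 0.     -0.0803 -0.0414] r 0.0902860668481799 angle deg 117.26117408367891
no red
```

Emit:
jog_arm(
  travel=[
    [30, 53, 12],
    [30, 53, 12],
    [30, 53, 12],
    [30, 53, 12],
    [30, 53, 12],
    [30, 53, 0],
    [30, 53, 0],
    [30, 53, 0],
    [30, 53, 0],
    [0, 0, 0],
  ],
  turn=[
    [0, 0, -0.1],
    [0, 0, -0.1],
    [0, 0, -0.096],
    [0, -0.175, 0],
    [0, -0.175, 0],
    [0, -0.175, 0],
    [0, -0.175, 0],
    [0, -0.173, 0],
    [0, 0, 0.09],
    [0, 0, 0],
  ],
  gripper=[0, 0, 0, 0, 0, 0, 0, 0, 0, 0],
)

```text
clock: 2.25
tcp_pos: [0.4525, -0.116, 0.2906]
ee_rot: [[0.64, 0.099, 0.762], [0.063, -0.995, 0.076], [0.766, -0.001, -0.643]]
force: [0.6, 0.3, 0.2]
grip_width: 0.0001
finger_force: 0.0
```

```bash
cat > s.py <<'E'
from fit import *
def st():
    o=arm.get_obs(); O=np.array([.579,-.001,.175]); Y=.09
    l=Rz(Y).T@(np.array(o["tcp_pos"])-O)*1000
    print("clk",o["clock"],"tcp",o["tcp_pos"],"local mm",l,"r",np.hypot(l[1],l[2]),"ang",np.degrees(np.arctan2(-l[1],l[2])))
    print("z",np.array(o["ee_rot"])[:,2],"y",np.array(o["ee_rot"])[:,1],"j",np.array(o["joints"]),"F",np.array(o["force"]),o["grip_width"])
    return o
def valve(names=("scene",)):
    O=np.array([.579,-.001,.175]);Y=.09;n=Rz(Y)[:,0]
    for nm in names:
        p=arm.get_image(nm); hsv=cv2.cvtColor(p["image"],cv2.COLOR_BGR2HSV); X0=proj(p,[O])[0]
        m=(((hsv[...,0]<6)|(hsv[...,0]>174))&(hsv[...,1]>180)&(hsv[...,2]>90)).astype(np.uint8)
        V,U=np.mgrid[:480,:640]; m[np.hypot(V-X0[1],U-X0[0])>85]=0
        q=[U[m>0].mean(),V[m>0].mean()] if m.sum()>4 else None
        r=arm.tip_of("valve",p)
        for k,q in (("red",q),("net",r[0]["location"] if r else None)):
            if q is None: continue
            cc,dd=ray(p,q); w=Rz(Y).T@(cc+dd*((O-cc)@n)/(dd@n)-O)
            print(nm,k,np.round(q,1),"r",np.hypot(*w[1:])*1000,"valve deg",np.degrees(np.arctan2(-w[1],w[2])))
    return p
if __name__=="__main__":
    st(); valve()
E
python3 s.py
```

```text
clk 2.25 tcp [ 0.4525 -0.116   0.2906] local mm [-136.3509 -103.187   115.5975] r 154.95271513963337 ang 41.753381485382455
z [ 0.7623  0.0763 -0.6427] y [ 0.0988 -0.9951 -0.001 ] j [-0.7603 -0.4624  2.4598  0.9934  0.7656  0.0948] F [0.5574 0.3408 0.2063] 0.00013420684696805168
scene red [281.5 265.1] r 90.80484854165034 valve deg 118.50056774431751
scene net [284.6 265.3] r 86.87858473044861 valve deg 121.29568786942083
```

Emit:
jog_arm(
  travel=[
    [13, 14, -20],
    [13, 14, -20],
    [13, 13, -20],
    [13, 13, -21],
    [0, 0, 0],
  ],
  turn=[
    [0, 0, 0],
    [0, 0, 0],
    [0, 0, 0],
    [0, 0, 0],
    [0, 0, 0],
  ],
  gripper=[0, 0, 0, 0, 0],
)

```text
clock: 2.98
tcp_pos: [0.5039, -0.068, 0.2087]
ee_rot: [[0.642, 0.087, 0.761], [0.055, -0.996, 0.068], [0.764, -0.002, -0.645]]
force: [-0.5, 0.5, 1.0]
grip_width: 0.0002
finger_force: 0.0
```

Run:
```python
from s import *
st(); a=arm.get_image("wrist"); b=arm.get_image("side")
cv2.imwrite("pics/c1.png",np.hstack([cv2.resize(a["image"],(400,300)),cv2.resize(b["image"][120:345,180:480],(400,300))]))
```

```text
clk 2.975 tcp [ 0.5039 -0.068   0.2087] local mm [-80.8608 -59.9519  33.7484] r 68.79815766717986 ang 60.623817466840784
z [ 0.7613  0.0682 -0.6448] y [ 0.0875 -0.9962 -0.0021] j [-0.4868 -0.2095  2.4942  1.4097  0.4355 -0.2166] F [-0.4988  0.535   0.9786] 0.00022982892147461637
```

View pics/c1.png

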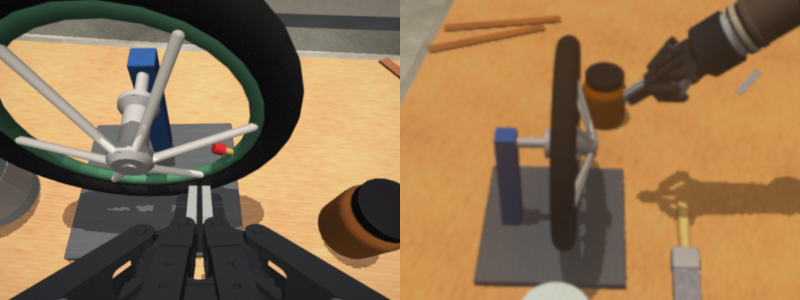

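The wrist view shows the upper-right spoke at (165,80) and the right spoke at (220,135). The valve is below at (218,148), and the fingertips at (200,190) face the gap between those two spokes. I'll insert there.

Emit:
jog_arm(
  travel=[
    [11, 2.5, 0],
    [11, 2.5, 1],
    [11, 2.5, 1],
    [11, 2.5, 1],
    [11, 2, 0],
    [10, 2, 0],
    [0, 0, 0],
  ],
  turn=[
    [0, 0, 0],
    [0, 0, 0],
    [0, 0, 0],
    [0, 0, 0],
    [0, 0, 0],
    [0, 0, 0],
    [0, 0, 0],
  ],
  gripper=[0, 0, 0, 0, 0, 0, 0],
)

```text
clock: 3.95
tcp_pos: [0.5699, -0.0525, 0.2133]
ee_rot: [[0.64, 0.091, 0.763], [0.058, -0.996, 0.07], [0.766, -0.0, -0.643]]
force: [0.7, 0.3, -0.4]
grip_width: 0.0001
finger_force: 0.0
```

Run:
```python
from s import *
st(); valve(); a=arm.get_image("wrist"); b=arm.get_image("side")
cv2.imwrite("pics/c2.png",np.hstack([cv2.resize(a["image"],(400,300)),cv2.resize(b["image"][120:345,180:480],(400,300))]))
```

```text
clk 3.95 tcp [ 0.5699 -0.0525  0.2133] local mm [-13.7143 -50.4996  38.2664] r 63.36028706029012 ang 52.846707193388
z [ 0.7631  0.0695 -0.6426] y [ 0.0906 -0.9959 -0.0002] j [-0.3535 -0.073   2.3724  1.5136  0.3362 -0.2361] F [ 0.6685  0.2609 -0.364 ] 0.00014512037950040988
scene red [281.4 265. ] r 90.7972909717814 valve deg 118.3756954205689
scene net [281.9 266.7] r 92.96784817559974 valve deg 121.43450229459063
```

View pics/c2.png

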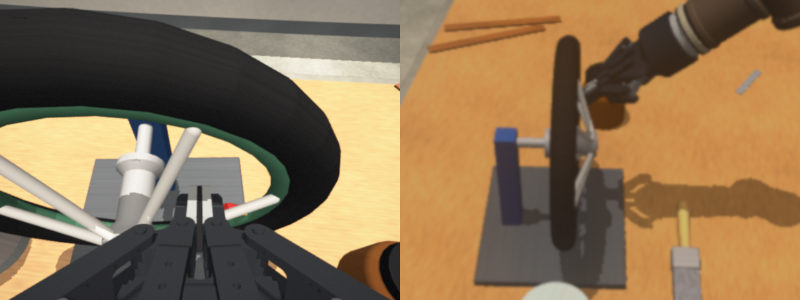

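The fingertips are in the gap, with the spoke on their left at (175,180), and nothing is touching. Now a slow counter-clockwise sweep.

Emit:
jog_arm(
  travel=[
    [-0.6, 6.6, 2.6],
    [-0.4, 4.5, 4.4],
    [-0.5, 5, 3.8],
    [-0.5, 5.3, 3.4],
    [-0.5, 5.7, 2.7],
    [-0.5, 5.9, 2.2],
    [-0.5, 6.1, 1.5],
    [-0.6, 6.2, 0.9],
  ],
  turn=[
    [0, 0, 0],
    [0, 0, 0],
    [0, 0, 0],
    [0, 0, 0],
    [0, 0, 0],
    [0, 0, 0],
    [0, 0, 0],
    [0, 0, 0],
  ],
  gripper=[0, 0, 0, 0, 0, 0, 0, 0],
)

```text
clock: 5.15
tcp_pos: [0.5652, -0.0073, 0.2351]
ee_rot: [[0.64, 0.09, 0.763], [0.058, -0.996, 0.069], [0.767, 0.0, -0.642]]
force: [-0.3, -2.9, -1.5]
grip_width: -0.0002
finger_force: 1.1
```

```bash
python3 s.py
```

```text
clk 5.15 tcp [ 0.5652 -0.0073  0.2351] local mm [-14.3216  -5.0071  60.1098] r 60.31801625448406 ang 4.761718845098555
z [ 0.7635  0.0686 -0.6422] y [ 0.0895 -0.996   0.0001] j [-0.2242 -0.1498  2.3814  1.3245  0.2465  0.0481] F [-0.3223 -2.8516 -1.499 ] -0.00018206355870730448
scene red [275.2 247.5] r 88.40888143651543 valve deg 82.68846931768093
scene net [277.2 246.3] r 85.11908778951339 valve deg 80.54542367129339
```

Emit:
jog_arm(
  travel=[
    [-0.6, 6.2, 0.2],
    [-0.6, 6.3, -0.4],
    [-0.6, 6.2, -1.1],
    [-0.5, 6, -1.7],
    [0, 0, 0],
    [0.3, -4, 1],
    [-17, -1.5, 0],
    [-17, -1.5, 0],
    [-17, -1.5, 0],
    [0, 0, 0],
  ],
  turn=[
    [0, 0, 0],
    [0, 0, 0],
    [0, 0, 0],
    [0, 0, 0],
    [0, 0, 0],
    [0, 0, 0],
    [0, 0, 0],
    [0, 0, 0],
    [0, 0, 0],
    [0, 0, 0],
  ],
  gripper=[0, 0, 0, 0, 0, 0, 0, 0, 0, 0],
)

```text
clock: 6.5
tcp_pos: [0.5113, 0.0087, 0.2326]
ee_rot: [[0.64, 0.09, 0.763], [0.057, -0.996, 0.069], [0.766, -0.001, -0.643]]
force: [0.3, 0.6, -0.6]
grip_width: 0.0003
finger_force: 0.0
```

```bash
python3 s.py
```

```text
clk 6.5 tcp [0.5113 0.0087 0.2326] local mm [-66.544   15.7158  57.5759] r 59.68222132253582 ang -15.267418679493563
z [ 0.7631  0.0693 -0.6426] y [ 0.09   -0.9959 -0.0005] j [-0.2115 -0.2904  2.491   1.2004  0.247   0.184 ] F [ 0.2563  0.6033 -0.5662] 0.0003087874121417962
scene red [282.5 233.8] r 86.75730279260748 valve deg 57.174705941414075
scene net [283.2 234.9] r 84.19341094896977 valve deg 58.72755200572509
```

Emit:
jog_arm(
  travel=[
    [1, -15, -5.5],
    [1, -15, -5.5],
    [1, -14, -5.5],
    [1, -14, -5.5],
    [0, 0, 0],
    [13, 1.2, 0],
    [13, 1.2, 0],
    [13, 1.2, 0],
    [12, 1, 0],
    [0, 0, 0],
  ],
  turn=[
    [0, 0, 0],
    [0, 0, 0],
    [0, 0, 0],
    [0, 0, 0],
    [0, 0, 0],
    [0, 0, 0],
    [0, 0, 0],
    [0, 0, 0],
    [0, 0, 0],
    [0, 0, 0],
  ],
  gripper=[0, 0, 0, 0, 0, 0, 0, 0, 0, 0],
)

```text
clock: 7.85
tcp_pos: [0.568, -0.0448, 0.2108]
ee_rot: [[0.64, 0.09, 0.763], [0.058, -0.996, 0.069], [0.766, 0.0, -0.643]]
force: [1.3, -0.8, -0.0]
grip_width: -0.0002
finger_force: 0.6
```

Run:
```python
from s import *
st(); valve(); a=arm.get_image("wrist"); b=arm.get_image("scene")
cv2.imwrite("pics/c3.png",np.hstack([cv2.resize(a["image"],(400,300)),cv2.resize(b["image"][165:315,225:425],(400,300))]))
```

```text
clk 7.85 tcp [ 0.568  -0.0448  0.2108] local mm [-14.8848 -42.6469  35.7879] r 55.67348212519542 ang 49.99769091775104
z [ 0.7631  0.0686 -0.6427] y [ 0.0897 -0.996   0.0002] j [-0.3327 -0.0753  2.3812  1.5451  0.3195 -0.2543] F [ 1.3244 -0.8436 -0.0418] -0.00018129939345386825
scene red [283.  233.4] r 86.49592487237733 valve deg 56.36638841979911
scene net [282.7 231.8] r 89.2249267392904 valve deg 54.174866906919426
```

View pics/c3.png

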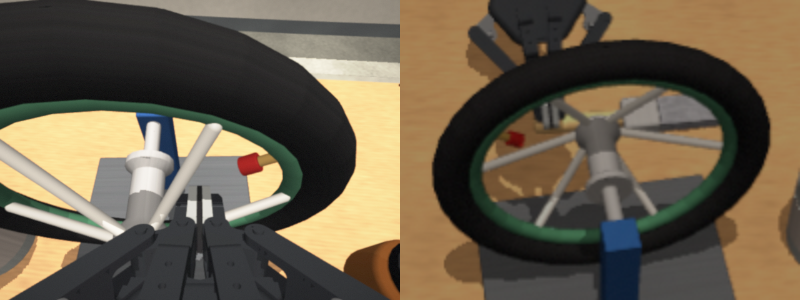

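The valve's red cap is at (250,163) in the wrist view. The fingers are in the same gap, just behind the next spoke at (190,175). I'll sweep again and stop short.

Emit:
jog_arm(
  travel=[
    [-0.2, 2.3, 5.9],
    [-0.4, 4.6, 4],
    [-0.4, 5, 3.5],
    [-0.5, 5.3, 2.9],
    [-0.5, 5.6, 2.4],
    [-0.5, 5.8, 1.8],
    [-0.5, 5.9, 1.1],
    [-0.5, 6.1, 0.6],
    [-0.5, 5, -0.1],
    [-0.4, 4.1, -0.3],
  ],
  turn=[
    [0, 0, 0],
    [0, 0, 0],
    [0, 0, 0],
    [0, 0, 0],
    [0, 0, 0],
    [0, 0, 0],
    [0, 0, 0],
    [0, 0, 0],
    [0, 0, 0],
    [0, 0, 0],
  ],
  gripper=[0, 0, 0, 0, 0, 0, 0, 0, 0, 0],
)

```text
clock: 9.3
tcp_pos: [0.5628, 0.0054, 0.2328]
ee_rot: [[0.64, 0.09, 0.763], [0.058, -0.996, 0.069], [0.766, -0.0, -0.642]]
force: [-0.9, -2.5, -1.2]
grip_width: 0.0003
finger_force: 1.0
```

Run:
```python
from s import *
st(); valve(); a=arm.get_image("wrist"); b=arm.get_image("scene")
cv2.imwrite("pics/c4.png",np.hstack([cv2.resize(a["image"],(400,300)),cv2.resize(b["image"][165:315,225:425],(400,300))]))
```

```text
clk 9.3 tcp [0.5628 0.0054 0.2328] local mm [-15.5866   7.7932  57.7741] r 58.2973042012283 ang -7.682280681221935
z [ 0.7634  0.0691 -0.6422] y [ 0.09   -0.9959 -0.0001] j [-0.1876 -0.1527  2.3897  1.3398  0.2177  0.0554] F [-0.9204 -2.4683 -1.1747] 0.00025099275053811447
scene red [316.8 213.7] r 90.43519019768166 valve deg 9.192523156390944
scene net [318.2 211. ] r 96.42221215045404 valve deg 7.175873701518586
```

View pics/c4.png

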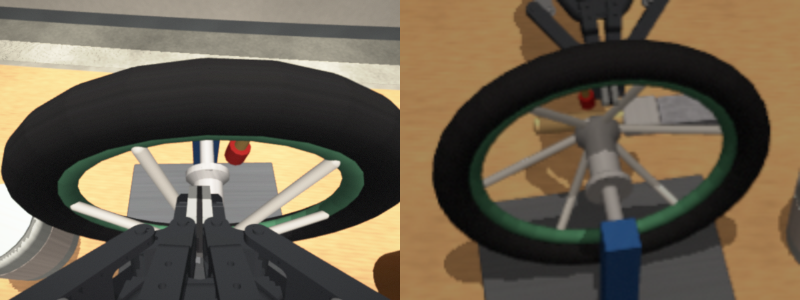

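Emit:
jog_arm(
  travel=[
    [-0.4, 4, -0.7],
    [0, 0, 0],
    [0.3, -4, 1],
    [-17, -1.5, 0],
    [-17, -1.5, 0],
    [-17, -1.5, 0],
    [-25, -2.5, 20],
    [-25, -2.5, 20],
    [0, 0, 0],
  ],
  turn=[
    [0, 0, 0],
    [0, 0, 0],
    [0, 0, 0],
    [0, 0, 0],
    [0, 0, 0],
    [0, 0, 0],
    [0, 0, 0],
    [0, 0, 0],
    [0, 0, 0],
  ],
  gripper=[0, 0, 0, 0, 0, 0, 0, 0, 0],
)

```text
clock: 10.62
tcp_pos: [0.4617, -0.0051, 0.2754]
ee_rot: [[0.636, 0.089, 0.767], [0.059, -0.996, 0.067], [0.769, 0.002, -0.639]]
force: [-0.4, -0.1, 0.1]
grip_width: 0.0
finger_force: 0.0
```

```bash
cat > m.py <<'E'
from s import *
import sys
def wcam():
    o=arm.get_obs(); p=arm.get_image("wrist"); T=np.eye(4); T[:3,:3]=o["ee_rot"]; T[:3,3]=o["tcp_pos"]
    M=np.linalg.inv(T@np.array(p["T_tool_cam"])); p["R"]=M[:3,:3]; p["t"]=M[:3,3]; return p
def model(v):  # x,y,yaw,angle -> spoke centreline pts, cap centre
    R=Rz(v[2]); O=np.array([v[0],v[1],.175]); r=np.linspace(.026,.103,40); S=[]
    for k in range(6):
        a=v[3]+np.pi/6+k*np.pi/3; x=-.034+(r-.019)*.028/.091
        S.append(np.c_[x,-r*np.sin(a),r*np.cos(a)])
    c=np.array([0,-.0905*np.sin(v[3]),.0905*np.cos(v[3])])
    return np.vstack(S)@R.T+O, O+R@c
def red(p):
    X0=proj(p,[[.579,-.001,.22]])[0]; h=cv2.cvtColor(p["image"],cv2.COLOR_BGR2HSV)
    m=(((h[...,0]<6)|(h[...,0]>174))&(h[...,1]>180)&(h[...,2]>60)).astype(np.uint8)
    V,U=np.mgrid[:480,:640]; m[np.hypot(V-X0[1],U-X0[0])>170]=0
    n,l,s,c=cv2.connectedComponentsWithStats(m); return c[1+s[1:,4].argmax()] if n>1 else None
if __name__=="__main__":
    P=[arm.get_image("scene"),wcam()]; D=[];Q=[red(p) for p in P]
    for p in P:
        h=cv2.cvtColor(p["image"],cv2.COLOR_BGR2HSV); w=((h[...,1]<45)&(h[...,2]>105)).astype(np.uint8)
        D.append(cv2.GaussianBlur(np.minimum(cv2.distanceTransform(1-w,cv2.DIST_L2,5),12)-np.minimum(cv2.distanceTransform(w,cv2.DIST_L2,5),4),(0,0),1))
    def cost(d,use=(0,1)):
        v=np.array([.579,-.001,.09,0])+d*np.array([.003,.003,.03,.1]); S,c=model(v); e=.3*(d[:3]**2).sum()
        for i in use:
            u=proj(P[i],S).astype(np.float32); s=cv2.remap(D[i],u[:,0].copy(),u[:,1].copy(),1,borderMode=cv2.BORDER_REPLICATE)
            e+=s.mean()
            if Q[i] is not None: e+=.05*min(np.sum((proj(P[i],[c])[0]-Q[i])**2),200)
        return e
    for use in((0,),(1,),(0,1)):
        b=min((minimize(cost,[0,0,0,a],args=(use,),method="Powell") for a in(-1,0,1)),key=lambda r:r.fun)
        v=np.array([.579,-.001,.09,0])+b.x*np.array([.003,.003,.03,.1]); S,c=model(v)
        print(use,v[:3],"deg",np.degrees(v[3]),b.fun,[proj(P[i],[c])[0]-Q[i] for i in use if Q[i] is not None])
    st()
    out=[]
    for p in P:
        im=p["image"].copy()
        for q in proj(p,S): cv2.circle(im,tuple(int(t) for t in q),0,(255,0,255),-1)
        out.append(im)
    cv2.imwrite(sys.argv[1],np.hstack([cv2.resize(out[1],(400,300)),cv2.resize(out[0][165:315,225:425],(400,300))]))
E
python3 m.py pics/c5.png
```

```text
(0,) [0.5801 0.0002 0.0947] deg 6.606001717943747 1.9177332562377492 [array([-0.788 , -1.2996])]
(1,) [ 0.579  -0.0004  0.0926] deg 5.269204873433543 -3.536789577885054 [array([ 0.0527, -1.0592])]
(0, 1) [0.5793 0.0005 0.0979] deg 5.957990522517022 -1.50984741510298 [array([ 0.0392, -1.8059]), array([ 0.3244, -1.5029])]
clk 10.725 tcp [ 0.4618 -0.0047  0.2733] local mm [-117.0317    6.8532   98.2581] r 98.4967642778816 ang -3.989720352278412
z [ 0.7639  0.0687 -0.6416] y [ 0.0896 -0.996  -0.0001] j [-0.3183 -0.5397  2.5366  0.804   0.4363  0.5455] F [ 0.7994  0.114  -0.6037] 4.990609618973179e-05
```

View pics/c5.png

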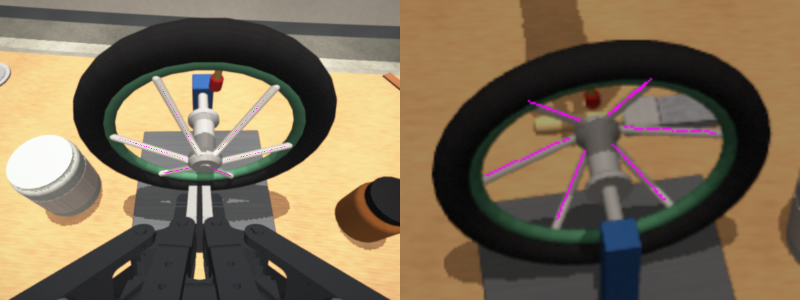

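The model overlay fits the spokes in both views. The valve is about 5.6° short of the top. I'll re-enter and push the remaining few degrees.

Emit:
jog_arm(
  travel=[
    [25, 2.3, -20],
    [26, 2.3, -20],
    [17, 1.5, 0],
    [17, 1.5, 0],
    [17, 1.5, 0],
    [0, 0, 0],
    [-0.3, 3.5, -0.5],
    [-0.2, 2.5, -0.7],
    [-0.2, 2.2, -0.8],
    [0, 0, 0],
  ],
  turn=[
    [0, 0, 0],
    [0, 0, 0],
    [0, 0, 0],
    [0, 0, 0],
    [0, 0, 0],
    [0, 0, 0],
    [0, 0, 0],
    [0, 0, 0],
    [0, 0, 0],
    [0, 0, 0],
  ],
  gripper=[0, 0, 0, 0, 0, 0, 0, 0, 0, 0],
)

```text
clock: 11.98
tcp_pos: [0.5625, 0.0129, 0.2308]
ee_rot: [[0.64, 0.09, 0.763], [0.058, -0.996, 0.069], [0.766, -0.0, -0.643]]
force: [-0.7, -2.2, 0.2]
grip_width: 0.0
finger_force: 0.7
```

```bash
python3 m.py pics/c6.png
```

```text
(0,) [0.58   0.0001 0.0942] deg 2.832575871173165 1.492360773928844 [array([-0.8236, -0.9777])]
(1,) [ 0.5788 -0.0008  0.0929] deg 1.4767761210114665 4.613664265616877 [array([ 0.0537, -1.6568])]
(0, 1) [0.5788 0.0005 0.0925] deg 2.369367819002612 6.245491832746379 [array([-0.117 , -1.5774]), array([ 0.2314, -2.0972])]
clk 12.075 tcp [0.5627 0.013  0.231 ] local mm [-14.9826  15.3809  56.0166] r 58.08982949789763 ang -15.353758774933493
z [ 0.7633  0.0694 -0.6423] y [ 0.0903 -0.9959 -0.0003] j [-0.1643 -0.1497  2.3917  1.358   0.1992  0.0515] F [ 0.2264 -1.2053 -0.3525] -9.418814551356985e-06
```

Emit:
jog_arm(
  travel=[
    [-0.1, 1, -0.3],
    [-0.1, 1, -0.3],
    [0, 0, 0],
    [0.3, -4, 1],
    [-17, -1.5, 0],
    [-17, -1.5, 0],
    [-17, -1.5, 0],
    [-25, -2.5, 20],
    [-25, -2.5, 20],
    [0, 0, 0],
  ],
  turn=[
    [0, 0, 0],
    [0, 0, 0],
    [0, 0, 0],
    [0, 0, 0],
    [0, 0, 0],
    [0, 0, 0],
    [0, 0, 0],
    [0, 0, 0],
    [0, 0, 0],
    [0, 0, 0],
  ],
  gripper=[0, 0, 0, 0, 0, 0, 0, 0, 0, 0],
)

```text
clock: 13.32
tcp_pos: [0.4623, 0.0009, 0.274]
ee_rot: [[0.636, 0.09, 0.767], [0.059, -0.996, 0.068], [0.77, 0.002, -0.639]]
force: [0.6, 0.4, 0.8]
grip_width: -0.0001
finger_force: 0.0
```

```bash
python3 m.py pics/c7.png
```

```text
(0,) [0.58   0.     0.0955] deg 1.0645535179736656 1.478895411727013 [array([-0.8572, -1.3225])]
(1,) [ 0.579  -0.0005  0.0943] deg -0.2562338262077726 -3.4658785009630835 [array([-0.0217, -1.3439])]
(0, 1) [0.5792 0.0005 0.1008] deg 0.4451267598850305 -1.8877387531434544 [array([-0.0235, -1.8024]), array([ 0.2403, -1.7262])]
clk 13.425 tcp [0.4623 0.0012 0.2718] local mm [-115.9908   12.7144   96.83  ] r 97.66117195506463 ang -7.480522317935762
z [ 0.764   0.0691 -0.6415] y [ 0.0899 -0.996  -0.0002] j [-0.292  -0.5373  2.5387  0.7857  0.4163  0.5776] F [ 0.5914 -0.5582 -0.4968] -0.0003353575571307438
```

View pics/c7.png

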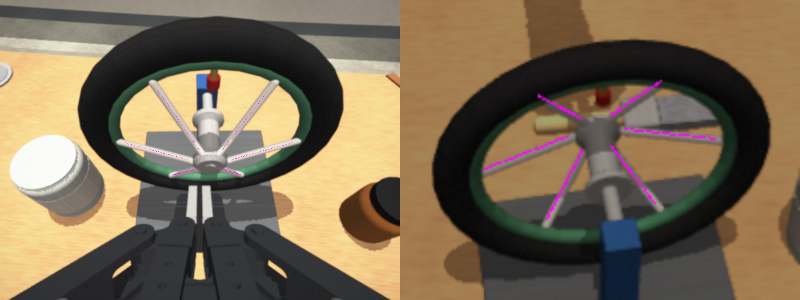

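The valve now stands above the hub, with its red cap at (213,83) in the wrist view. The fits put it within about 1° of vertical, the wheel is at rest and the arm is clear. Handing in.

```bash
python3 -c "
from station import arm
print(arm.finish_job())"
```

```text
the job is handed in; nothing more can be done
None
```

I turned the wheel by its white spokes until the red-capped valve stood at twelve o'clock, within about 1° by the camera fits, then left it at rest with the arm clear and handed the job in at about 13 s. The verdict was not shown.

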